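# Set a mirror into the sloping lid of a vanity case and hold it down

### The arm

A 7-joint arm with a two-finger parallel gripper is mounted at the origin on the work surface. World frame = base frame: x ahead of the robot, y to its left, z up, the work surface at z = 0. Lengths are in m, angles in degrees, forces in N, time in s.
With the tool pointing down it reaches from about 0.4 to 0.925 m from the base axis. Payload 5.6 kg.
Tool frame: the origin (TCP) lies between the finger pads; the fingertips stand 19 mm ahead of it and the grasp point (between the pads) is the TCP (r.tip_reach is the distance from the TCP to the fingertips, in m); z points along the fingers, y is the line along which they close (so a half turn about z gives the same grasp; the last joint's range is limited). The gripper opens to 85 mm and grips with 20 to 120 N. Pads are 22 mm wide; open, the fingers measure 114 mm over their backs; the gripper's body (76 mm by 85 mm) begins 54 mm behind the grasp point. The pads swing forward as they close: fully open they stand 13 mm farther back than shut.
Start: joints at [-66.578, 26.786, -0.665, 91.828, 0.344, 61.387, -3.226], TCP at [0.284, 0.585, 0.25] pointing down, gripper open.
Joint ranges: [-144.91, 144.91], [-17.63, 115.5], [-89.93, 88.59], [15.96, 139.68], [-74.01, 254.01], [8.47, 105.57], [-167.45, 167.45]. Speed limits (degrees/s): [147.25, 147.25, 180, 180, 180, 180, 180].

### API

Orientations are given as a 3x3 rotation matrix whose columns are the frame's x, y, z axes.
In Python, from plant import r gives the robot as it stands.
- The arm moves only by the tool move_arm, never from a script. Its argument "targets" is a list of rows, each a list of 7 numbers: the shift along the tool's x, y, z in m, then the turn, a rotation vector about the tool's x, y, z in rad, then the finger opening in m, from 0 to 0.0854. A call has 1 to 8 rows; each row is the pose to reach, as a shift and turn from the pose commanded when the call began, along the tool's axes at that moment; what a row does not reach only later rows make up. A row lasts 1/10 s, in which the tool goes at most 50 mm and 8.59 degrees, less where a joint would pass 70% of its speed; a pose out of reach is approached as far as the arm can. A call with a gripper value outside its range is refused whole. The fingers move at their own pace and stop on an object; "force" is the grip in N (left out, the last holds). Time passes only in rows, so rows that repeat a pose let the fingers close. It gives the time, the measured TCP pose, the force, the opening and the grip force at its end, in the units of the state.
- r.sense(): the state, without advancing time (a new reading comes with each control period).
- r.get_image(name): name is "side" or "top" or "wrist"; returns a dict with "color" (400x640x3 uint8, red, green, blue), "K" (3x3 intrinsics, pixels), "rvec" (rotation vector, rad) and "tvec" (3), from world to camera coordinates, as OpenCV has them. Camera axes: x right, y down, z forward; pixel columns grow to the right and rows downward; lengths in m; the calibration is good to about 2 mm. A picture is of the moment at which its call begins. There is no depth.
- r.close_job(): hands the job in; it is judged then, once.
The state is a dict: "time": time; "qpos": joint angles; "qvel": joint speeds; "effort": joint torques, N m; "position": TCP position; "eef_rot": TCP orientation; "contact_force": force on the tool from outside, world axes, zero at the start; "ft_torque": the same for the moment, N m; "opening": finger opening in m; "gripper_force": force on a finger pad.
Only numpy, scipy, OpenCV 4.12 (cv2) and the standard library are available. Lean on these libraries where they do the work, as an engineer would, in place of code of your own. Each camera call takes 0.05 s, during which the arm holds its last target. There are 200 camera calls.

### The job

Pick the mirror up off the cork mat by the red suction lifter on its face and set it flush into the mirror recess inside the vanity case's thrown-back lid, where the tape strips are. Match the lid's slope, go gently because it is glass, and press it squarely home with about 10 N so that the tape bonds. Do not shift the lid or disturb the jar, spool or hammer, and finish while still gripping the lifter and pressing the mirror down.

Things in the scene. Friction and masses are not known exactly. Their poses are not given: they have to be found in the camera images.
- mirror: Loose bevelled glass mirror, 96 mm (its x) by 140 mm (its y), 5 mm thick, silver-blue, lying face up on a cork mat 6 mm thick; mass 0.2 to 0.29 kg with the lifter that is stuck to its face. Origin: centre of its underside (the back that goes onto the tape); z out of its face. The lifter, centred on the face and rigidly fixed to it: black rubber cup 58 mm across reaching 16 mm above the origin, an 18 mm thick neck, then the red bar. The mirror may go in either way round.
- lifter_bar (a point): Centre of the lifter's red grip bar, 44 mm above the mirror's origin: the bar is 66 mm long along the mirror's x, 16 mm wide along its y, 18 mm high (35 to 53 mm above the mirror's origin). Same axes as the mirror.
- case: Cognac leather vanity case with brass corners, 160 mm (its x) by 240 mm (its y) by 85 mm high, open top, fixed to the bench. Origin: centre of its underside; -x is its front, which looks roughly towards the robot. The lid is hinged on the upper edge of its back (+x) wall, 80 mm behind the origin, 85 mm up.
- lid: The case's lid, thrown back beyond the case with its lined inside looking up and towards the robot, and standing at a slope of 12 to 28 degrees from level (a different slope each time; it rises away from the robot). Stiff torque hinges hold it against about 5 N m. Origin on the hinge line (middle); x runs up the lid away from the hinge, y along the hinge, z out of its inside. 160 mm by 240 mm, with a rim 8 mm thick all round standing 18 mm above the recess floor.
- mirror_seat (a point): Centre of the floor of the mirror recess inside the lid, 84 mm up the lid from the hinge line; x up the slope, y along the hinge, z square out of the recess floor. The recess is 104 mm (x) by 148 mm (y) and 5 mm deep, so the mirror has 4 mm play all round; beige suede surround, brown floor with three pale tape strips. Its floor is rigid; the tape is only looks and does not stick.
- glue_jar: Amber glue jar, 54 mm across, 70 mm high, standing on the bench beyond the mat. Origin under its centre. Leave alone.
- spool: Orange-brown thread spool, 48 mm across, 68 mm high, standing beside the jar. Origin under its centre. Leave alone.
- hammer: Small hammer, 220 mm long, 26 mm high, head 90 mm long at its +x end, lying across beyond the jar and spool. Origin under the middle of its length. Leave alone.
There are look-alikes about, which are no part of the job. There is more than one size of the mirror; the job needs the middle-sized.

How it is judged (in metres and radians):
On the way:
1. the mirror is held up by its lifter, clear of mat and case (contact force between the fingers and mirror above 2 N and height (world z) of mirror above 0.03 m and contact force between mirror and lid below 0.1 N), for 0.2 s.
At the end, for the whole second after the job is handed in: Mirror in the recess: back within 2 mm of its floor and 6 mm of its centre each way, parallel within 0.03 rad, turned within 0.08 rad, still; fingers grip it and press it on the lid with 5 to 18 N, not touching the lid; jar, spool and hammer within 15 mm of their start (x of mirror in the frame of mirror_seat between -0.006 and 0.006 m and y of mirror in the frame of mirror_seat between -0.006 and 0.006 m and z of mirror in the frame of mirror_seat between -0.002 and 0.002 m and angle between the z axis of mirror and the z axis of mirror_seat, either way round below 0.03 rad and angle between the x axis of mirror and the x axis of mirror_seat, either way round below 0.08 rad and contact force between mirror and lid between 5 and 18 N and contact force between the fingers and mirror above 2 N and contact force between the fingers and lid below 0.5 N and linear speed of mirror below 0.01 m/s and distance of each of glue_jar, spool, hammer from where it was at the start of the episode below 0.015 m); the arm keeps its last pose, push and grip.
It fails at once if the glass is pressed or knocked against the lid or case with over 35 N (contact force between mirror and lid above 35 N or contact force between mirror and case above 35 N).
It fails at once if the lid is pushed out of its slope (recess centre moved over 6 mm) (distance of mirror_seat from where it was at the start of the episode above 0.006 m).
It fails at once if the glue jar is moved over 15 mm (distance of glue_jar from where it was at the start of the episode above 0.015 m).
It fails at once if the thread spool is moved over 15 mm (distance of spool from where it was at the start of the episode above 0.015 m).
It fails at once if the hammer is moved over 15 mm (distance of hammer from where it was at the start of the episode above 0.015 m).
It also fails if it takes over 43 s, if anything falls off the work surface, if the arm or the gripper's body presses on something with over 40 N, if the wrist force passes 120 N, or if a joint passes its speed limit or range.

## Working session

There is one attempt and no reset: what is moved stays moved. The work goes in short steps, Python scripts to look and compute and a tool call to move; the robot and the scene stay as the last step left them, time stands still between calls to the robot, and variables do not carry over. Pictures are saved under pics/ and viewed, at most 10 in all, crops included, and the job is handed in when it is done.

Besides the shell and the picture viewer there is one more tool, called after "Call:" as name(argument=value, ...) on one line, values as JSON. move_arm: Moves the arm, as the interface text tells. Its arguments: {"type":"object","properties":{"targets":{"type":"array","items":{"type":"array","items":{"type":"number"}}},"force":{"type":"number"}},"required":["targets"]}

```bash
ls; mkdir -p pics
python3 - <<'E'
from plant import r
import cv2,numpy as np
for n in("side","top"):
    d=r.get_image(n);cv2.imwrite(f"pics/{n}0.png",d["color"][:,:,::-1])
    R=cv2.Rodrigues(d["rvec"])[0];print(n,d["K"].tolist(),(-R.T@d["tvec"]).round(3),R.round(3).tolist())
s=r.sense();print(s["time"],s["eef_rot"],s["position"],s["contact_force"])
E
```

```text
pics
side [[427.4102207079377, 0.0, 315.27284003503036], [0.0, 427.4102207079377, 195.66995039279018], [0.0, 0.0, 1.0]] [ 0.411 -1.107  0.759] [[0.994, -0.105, -0.008], [-0.067, -0.575, -0.816], [0.081, 0.812, -0.579]]
top [[460.77201405296995, 0.0, 318.840664273764], [0.0, 460.77201405296995, 193.783700695288], [0.0, 0.0, 1.0]] [ 0.354 -0.14   1.243] [[-0.005, -1.0, -0.012], [-0.993, 0.007, -0.116], [0.116, 0.012, -0.993]]
0.1 [[-8.99653267e-01  4.36604674e-01 -5.98571193e-04]
 [ 4.36605068e-01  8.99652020e-01 -1.50248232e-03]
 [-1.17485019e-04 -1.61305234e-03 -9.99998692e-01]] [0.28362513 0.58433021 0.24942825] [-0.2573567   0.75690922 -0.51321069]
```

View pics/top0.png

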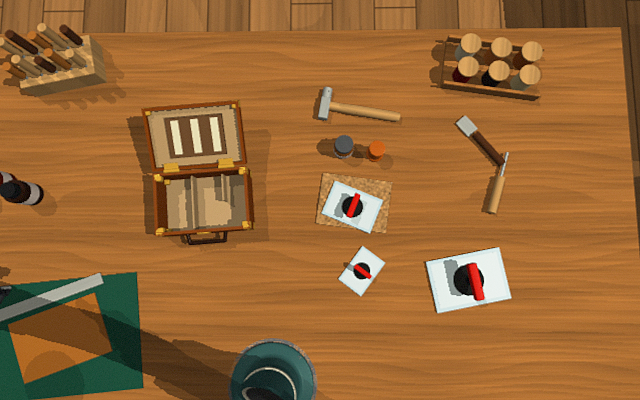

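View pics/side0.png

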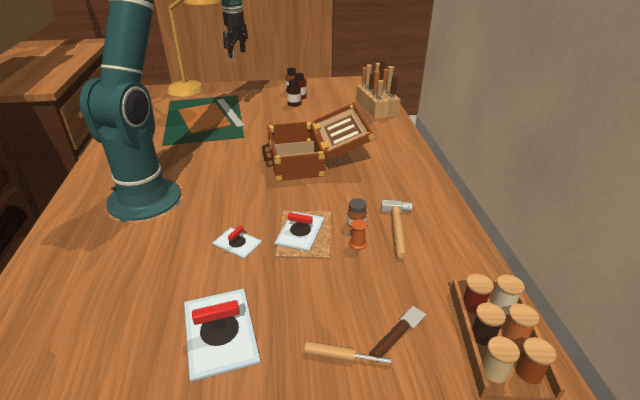

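Mirror candidates in the top view are the one on the cork mat at (352,206), a small one at (361,271) and a large one at (468,280). The middle-sized one on the mat fits the description. I'll check it close up, along with the lid.

Run:
```python
import cv2,numpy as np
t=cv2.imread("pics/top0.png");s=cv2.imread("pics/side0.png")
z=lambda im,x,y,w,h:cv2.resize(im[y:y+h,x:x+w],(400,300),interpolation=cv2.INTER_CUBIC)
cv2.imwrite("pics/m.png",np.vstack([np.hstack([z(t,310,165,100,75),z(s,270,195,80,60)]),np.hstack([z(t,130,95,130,97.5.__int__()),z(s,296,95,100,75)])]))
```

```text
(no output)
```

View pics/m.png

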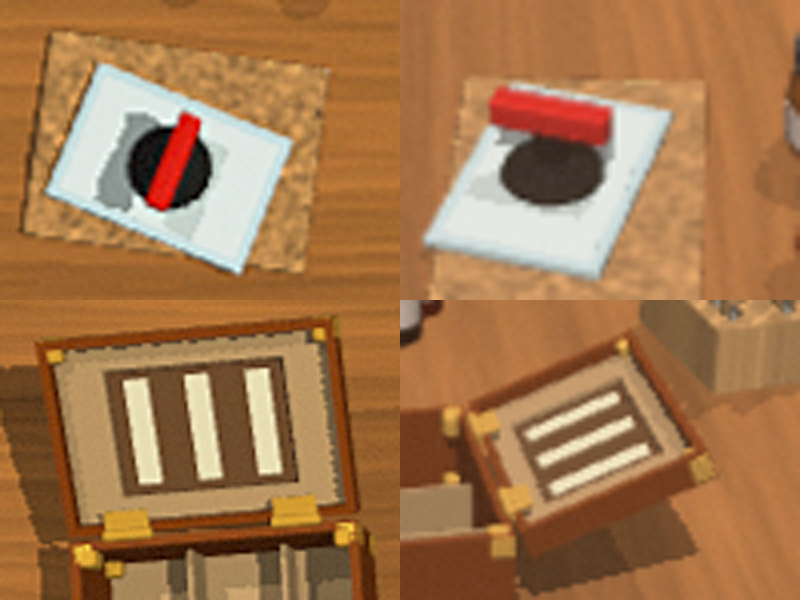

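The crops show the mat mirror (white-blue glass, red bar, black cup) and the lid recess with three tape strips. Measure both.

```bash
cat > h.py <<'E'
import cv2,numpy as np
from scipy.optimize import least_squares
from scipy.spatial.transform import Rotation as Ro
def cam(d): return d["K"],cv2.Rodrigues(np.array(d["rvec"]))[0],np.array(d["tvec"]).ravel()
def ray(d,px,z):
    K,R,t=cam(d);px=np.atleast_2d(px);v=(R.T@np.linalg.inv(K)@np.c_[px,np.ones(len(px))].T).T;c=-R.T@t
    return c+v*((z-c[2])/v[:,2])[:,None]
def proj(d,P): return cv2.projectPoints(np.array(P,float).reshape(-1,1,3),np.array(d["rvec"]),np.array(d["tvec"]),d["K"],None)[0].reshape(-1,2)
def blobs(m,amin):
    cs=cv2.findContours(m.astype(np.uint8),cv2.RETR_EXTERNAL,cv2.CHAIN_APPROX_NONE)[0]
    return [c for c in cs if cv2.contourArea(c)>amin]
def quad(c):
    """corners of a convex quadrilateral blob, by approximating its hull"""
    c=cv2.convexHull(c);e=1.
    while True:
        a=cv2.approxPolyDP(c,e,True)
        if len(a)<=4:return a.reshape(-1,2).astype(float)
        e+=.2
E
python3 - <<'E'
from plant import r
from h import *
for n in("top","side"):
    d=r.get_image(n);im=d["color"].astype(int);hsv=cv2.cvtColor(d["color"],cv2.COLOR_RGB2HSV).astype(int)
    red=(im[...,0]>150)&(im[...,1]<60)&(im[...,2]<60)
    for c in blobs(red,20):
        (x,y),wh,a=cv2.minAreaRect(c);m=c.reshape(-1,2).mean(0)
        print(n,"red",m.round(1),cv2.contourArea(c),ray(d,m,.05).round(4),quad(c).tolist())
    wh=(im.min(2)>185)&(hsv[...,1]<60)
    if n=="top":
      for c in blobs(wh|red,60):
        q=cv2.boxPoints(cv2.minAreaRect(c));P=ray(d,q,.011)
        print("glass",P.mean(0).round(4),np.linalg.norm(P[1]-P[0]).round(3),np.linalg.norm(P[2]-P[1]).round(3),P[:,:2].round(3).tolist())
    ta=(im[...,0]>190)&(im[...,1]>180)&(hsv[...,1]>20)&(hsv[...,1]<90)
    for c in blobs(ta,10):print(n,"tape",c.reshape(-1,2).mean(0).round(1),cv2.contourArea(c))
    for p in ([(190,150),(203,155),(165,158),(180,130)] if n=="top" else [(330,138),(345,128)]):print(p,im[p[1],p[0]])
E
```

```text
top red [362.2 271. ] 67.5 [[ 0.2935 -0.2359  0.05  ]] [[354.0, 266.0], [358.0, 265.0], [370.0, 277.0], [367.0, 277.0]]
top red [476.1 281.3] 244.5 [[ 0.2664 -0.5246  0.05  ]] [[469.0, 264.0], [476.0, 265.0], [482.0, 299.0], [477.0, 299.0]]
top red [353. 205.] 110.0 [[ 0.4628 -0.2148  0.05  ]] [[357.0, 194.0], [359.0, 197.0], [350.0, 217.0], [347.0, 213.0]]
glass [ 0.2683 -0.5169  0.011 ] 0.2 0.134 [[0.315, -0.408], [0.354, -0.604], [0.221, -0.625], [0.183, -0.431]]
glass [ 0.2927 -0.2372  0.011 ] 0.108 0.072 [[0.271, -0.176], [0.357, -0.241], [0.314, -0.299], [0.228, -0.234]]
glass [ 0.4634 -0.2146  0.011 ] 0.095 0.138 [[0.446, -0.133], [0.534, -0.169], [0.48, -0.297], [0.393, -0.259]]
top tape [449.1 308.2] 19.0
top tape [480.5 302.1] 14.5
top tape [353.1 283.9] 26.0
top tape [442.  268.8] 33.5
top tape [369.  258.9] 32.5
top tape [352.2 206.4] 1708.5
top tape [176. 137.] 203.0
top tape [195.5 135.3] 209.5
top tape [215.1 133.8] 203.5
(190, 150) [114  79  50]
(203, 155) [106  76  45]
(165, 158) [191 154 104]
(180, 130) [98 61 27]
side red [215. 312.] 422.0 [[ 0.2594 -0.5035  0.05  ]] [[236.0, 302.0], [237.0, 314.0], [194.0, 323.0], [193.0, 311.0]]
side red [234.6 232.6] 36.0 [[ 0.2877 -0.2512  0.05  ]] [[242.0, 227.0], [229.0, 239.0], [229.0, 236.0], [237.0, 228.0]]
side red [299.2 218. ] 114.0 [[ 0.4565 -0.2099  0.05  ]] [[311.0, 219.0], [309.0, 223.0], [289.0, 219.0], [290.0, 213.0]]
side tape [412.8 316.4] 220.0
side tape [407.4 205.1] 25.5
side tape [345.7 136.6] 41.5
side tape [342.2 129.8] 36.5
side tape [338.8 123.5] 31.5
side tape [113.5  66.7] 25.0
(330, 138) [121  84  55]
(345, 128) [235 221 183]
```

```bash
cat >> h.py <<'E'
def recess(d,seed):
    """corners of the brown recess floor (component of dark + tape pixels holding the tape at seed)"""
    im=d["color"].astype(int);hsv=cv2.cvtColor(d["color"],cv2.COLOR_RGB2HSV).astype(int)
    ta=(im[...,2]>140);m=((im[...,0]<150)|ta).astype(np.uint8)
    n,l=cv2.connectedComponents(m,connectivity=4)
    m=l==l[int(seed[1]),int(seed[0])]
    c=max(blobs(m,50),key=cv2.contourArea);return quad(c),cv2.contourArea(c)
def sidesort(q):
    c=q.mean(0);return q[np.argsort(np.arctan2(*(q-c).T[::-1]))]
def seatpose(obs,x0,w=.104,l=.148):
    """obs: list of (image, corners); x=[pos, yaw, slope, roll]; corners matched to the nearest projection"""
    C=np.array([[i*w/2,j*l/2,0] for i in(-1,1) for j in(-1,1)])
    def R(x): return (Ro.from_euler("zyx",[x[3],-x[4],x[5]])).as_matrix()
    def f(x):
        e=[]
        for d,q in obs:
            p=proj(d,C@R(x).T+x[:3]);D=np.linalg.norm(p[:,None]-q[None],axis=2)
            e.append((p-q[D.argmin(1)]).ravel())
        return np.concatenate(e)
    s=least_squares(f,x0);return s.x,R(s.x),np.sqrt((s.fun**2).mean())
E
python3 - <<'E'
from plant import r
from h import *
o=[]
for n,sd in(("top",(195,135)),("side",(342,130))):
    d=r.get_image(n);q,a=recess(d,sd);q=q+0;print(n,q.tolist(),a);o.append((d,q))
x0=np.r_[ray(o[0][0],(195,135),.13)[0],0.05,.35,0]
print(x0)
for ob in(o,):
    x,R,e=seatpose(ob,x0);print(x.round(4),np.degrees(x[3:]).round(2),e)
np.save("seat0.npy",x)
E
```

```text
top [[221.0, 113.0], [226.0, 153.0], [170.0, 158.0], [163.0, 118.0]] 2312.0
side [[351.0, 115.0], [361.0, 132.0], [332.0, 144.0], [325.0, 126.0]] 561.0
[0.63203096 0.17894551 0.13       0.05       0.35       0.        ]
[ 0.6348  0.1859  0.1066  0.0587  0.3558 -0.0377] [ 3.37 20.38 -2.16] 0.6323609792814163
```

```bash
cat >> h.py <<'E'
def go(s,p,R):
    E=np.array(s["eef_rot"]);R=np.array(R)
    v=Ro.from_matrix(E.T@R).as_rotvec();d=E.T@(np.array(p)-s["position"])
    print("move",d.round(4).tolist(),v.round(4).tolist(),"dist",np.linalg.norm(d).round(3),"deg",np.degrees(np.linalg.norm(v)).round(1))
def frame(z,y):
    """tool orientation with z along z, y nearest to y"""
    z=np.array(z,float)/np.linalg.norm(z);x=np.cross(y,z);x/=np.linalg.norm(x);return np.c_[x,np.cross(z,x),z]
E
python3 - <<'E'
from plant import r
from h import *
s=r.sense();d=r.get_image("wrist");K,R,t=cam(d);E=np.array(s["eef_rot"])
print(K.tolist(),"cam in tool",(E.T@(-R.T@t-s["position"])).round(3),"cam axes in tool",(E.T@R.T).round(2).tolist())
# lid look: tool down, y to world y
for p in([.5,.18,.4],[.56,.18,.4]):
  for y in([0,1,0],[0,-1,0]):
    go(s,p,frame([0,0,-1],y))
print(s["qpos"])
E
```

```text
[[298.42183092423926, 0.0, 325.16305664189747], [0.0, 298.42183092423926, 200.63653903755062], [0.0, 0.0, 1.0]] cam in tool [ 0.082 -0.    -0.123] cam axes in tool [[0.0, -0.95, -0.32], [1.0, 0.0, 0.0], [-0.0, -0.32, 0.95]]
move [-0.3713, -0.2697, -0.1499] [-0.0006, -0.0001, -0.4519] dist 0.483 deg 25.9
move [-0.3713, -0.2697, -0.1499] [-0.0001, 0.0008, 2.6897] dist 0.483 deg 154.1
move [-0.4252, -0.2435, -0.1499] [-0.0006, -0.0001, -0.4519] dist 0.512 deg 25.9
move [-0.4252, -0.2435, -0.1499] [-0.0001, 0.0008, 2.6897] dist 0.512 deg 154.1
[-66.57972889  26.80505248  -0.66423169  91.84415838   0.34084873
  61.38688215  -3.22619254]
```

Run:
```python
from plant import r
from h import *
go(r.sense(),[.57,.18,.32],frame([0,0,-1],[0,1,0]))
```

```text
move [-0.4342, -0.2391, -0.0698] [-0.0005, -0.0, -0.4519] dist 0.501 deg 25.9
```

Call:
move_arm(targets=[[-0.04,-0.022,-0.007,0,0,-0.045,0.085],[-0.083,-0.046,-0.014,0,0,-0.09,0.085],[-0.127,-0.07,-0.021,0,0,-0.135,0.085],[-0.17,-0.094,-0.028,0,0,-0.18,0.085],[-0.213,-0.118,-0.035,0,0,-0.225,0.085],[-0.256,-0.142,-0.042,0,0,-0.27,0.085],[-0.3,-0.166,-0.049,0,0,-0.315,0.085],[-0.34,-0.188,-0.056,0,0,-0.36,0.085]])

```text
time: 1.15
position: [0.5087, 0.2649, 0.3069]
eef_rot: [[-0.996, 0.091, 0.001], [0.091, 0.996, 0.0], [-0.001, 0.0, -1.0]]
contact_force: [0.1, 0.2, -0.4]
opening: 0.0852
gripper_force: 0.0
```

Call:
move_arm(targets=[[-0.04,-0.005,-0.005,0,0,-0.04,0.085],[-0.07,-0.01,-0.01,0,0,-0.07,0.085],[-0.095,-0.012,-0.014,0,0,-0.092,0.085],[-0.102,-0.013,-0.014,0,0,-0.092,0.085],[-0.102,-0.013,-0.014,0,0,-0.092,0.085],[-0.102,-0.013,-0.014,0,0,-0.092,0.085]])

```text
time: 1.75
position: [0.6067, 0.2456, 0.3198]
eef_rot: [[-1.0, -0.001, -0.002], [-0.001, 1.0, 0.0], [0.002, 0.0, -1.0]]
contact_force: [-0.2, 0.7, -0.4]
opening: 0.0848
gripper_force: 0.0
```

Run:
```python
from plant import r
from h import *
s=r.sense();print(s["time"],s["position"],s["qpos"])
d=r.get_image("wrist");cv2.imwrite("pics/w1.png",d["color"][:,:,::-1])
x=np.load("seat0.npy");p=proj(d,x[:3])[0];print(p)
q,a=recess(d,p);print(q.tolist(),a)
import pickle;pickle.dump(d,open("w1.pkl","wb"))
```

```text
1.75 [0.60672567 0.2455569  0.3198136 ] [-28.6794214   23.95198261   5.17443154  86.96975293  -2.28705351
  69.25982183  66.91940161]
[275.18527654 197.62886293]
[[283.0, 161.0], [288.0, 231.0], [272.0, 233.0], [267.0, 163.0]] 1175.0
```

View pics/w1.png

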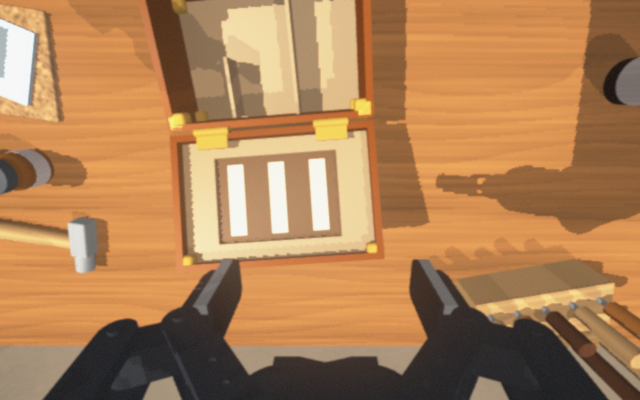

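The recess is clear in the wrist view, with corners near (217,160), (338,150), (341,234) and (221,243). I'll segment with a different threshold.

Run:
```python
import pickle
from plant import r
from h import *
d=pickle.load(open("w1.pkl","rb"));im=d["color"].astype(int)
print(im[200,255],im[200,205],im[165,225],im[200,240])
m=((im[...,0]<185)|(im[...,2]>215)).astype(np.uint8)
n,l=cv2.connectedComponents(m,connectivity=4);mm=l==l[200,255]
c=max(blobs(mm,50),key=cv2.contourArea);H=cv2.convexHull(c);q=quad(c)
# sharpen: fit a line to hull-contour points along each side
q=sidesort(q);P=c.reshape(-1,2).astype(float);L=[]
for i in range(4):
    a,b=q[i],q[(i+1)%4];u=(b-a)/np.linalg.norm(b-a);s=(P-a)@u;dd=np.abs((P-a)@[-u[1],u[0]])
    k=(dd<3)&(s>8)&(s<np.linalg.norm(b-a)-8);vx,vy,x0,y0=cv2.fitLine(P[k].astype(np.float32),cv2.DIST_HUBER,0,.01,.01).ravel();L.append(np.cross([x0,y0,1],[x0+vx,y0+vy,1]))
g=[]
for i in range(4):
    h=np.cross(L[i-1],L[i]);g.append(h[:2]/h[2])
g=np.array(g);print(q.tolist(),g.round(1).tolist(),cv2.contourArea(c))
# contour lies on pixel centres just inside: grow by .5 px
g2=g+.5*np.sign(g-g.mean(0))
x0=np.load("seat0.npy")
xw,R,e=seatpose([(d,g2)],x0);print("wrist only",xw[:3].round(4),np.degrees(xw[3:]).round(2),e)
o=[(d,g2)]
for n,sd in(("top",(195,135)),("side",(342,130))):
    dd=r.get_image(n);qq,a=recess(dd,sd) if 1 else 0;o.append((dd,qq+.5*np.sign(qq-qq.mean(0))));print(n,a)
for nm,ob in(("all",o),("w+side",[o[0],o[2]]),("w+top",o[:2])):
    x,R,e=seatpose(ob,xw);print(nm,x[:3].round(4),np.degrees(x[3:]).round(2),e)
```

```text
[186 143 105] [244 223 174] [178 133  95] [247 247 241]
[[0.0, 0.0], [589.0, 0.0], [639.0, 317.0], [0.0, 344.0]] [[0.0, -0.0], [586.6, -0.0], [641.0, 315.4], [-0.0, 346.2]] 141816.0
wrist only [0.5357 0.2424 0.3646] [ 2.13 26.19 -1.76] 26.976510661575823
top 69317.5
side 561.0
all [0.538  0.2357 0.3631] [ 3.4  26.4   1.64] 67.22022652594056
w+side [0.536  0.2413 0.3634] [ 2.27 26.4  -1.38] 43.062532548901586
w+top [0.5377 0.2367 0.3644] [ 3.26 26.11  1.31] 72.91588314045082
```

```bash
cat >> h.py <<'E'
def sharpquad(m,seed):
    n,l=cv2.connectedComponents(m.astype(np.uint8),connectivity=4);mm=l==l[seed[1],seed[0]]
    c=max(blobs(mm,50),key=cv2.contourArea);q=sidesort(quad(c));c=cv2.findContours(cv2.drawContours(np.zeros(m.shape,np.uint8),[c],-1,1,-1),0,cv2.CHAIN_APPROX_NONE)[0][0]
    P=c.reshape(-1,2).astype(float);L=[]
    for i in range(4):
        a,b=q[i],q[(i+1)%4];n=np.linalg.norm(b-a);u=(b-a)/n;s=(P-a)@u;dd=np.abs((P-a)@[-u[1],u[0]])
        k=(dd<3)&(s>.1*n)&(s<.9*n);vx,vy,x0,y0=cv2.fitLine(P[k].astype(np.float32),cv2.DIST_HUBER,0,.01,.01).ravel()
        L.append(np.cross([x0,y0,1],[x0+vx,y0+vy,1]))
    g=np.array([(lambda h:h[:2]/h[2])(np.cross(L[i-1],L[i])) for i in range(4)])
    return g+.5*np.sign(g-g.mean(0)),cv2.contourArea(c)
E
python3 - <<'E'
import pickle
from plant import r
from h import *
d=pickle.load(open("w1.pkl","rb"));im=d["color"].astype(int)
m=((im[...,0]<215)|(im[...,2]>212));g,a=sharpquad(m,(255,200));print(g.round(1).tolist(),a)
x0=np.load("seat0.npy");xw,R,e=seatpose([(d,g)],x0);print("wrist only",xw[:3].round(4),np.degrees(xw[3:]).round(2),e)
o=[(d,g)]
for n,sd in(("top",(195,135)),("side",(342,130))):
    dd=r.get_image(n);im=cv2.imread(f"pics/{n}0.png")[:,:,::-1].astype(int)
    q,a=sharpquad((im[...,0]<150)|(im[...,2]>140),sd);print(n,q.round(1).tolist(),a);o.append((dd,q))
for nm,ob in(("all",o),("w+side",[o[0],o[2]]),("w+top",o[:2]),("top+side",o[1:])):
    x,R,e=seatpose(ob,x0);print(nm,x[:3].round(4),np.degrees(x[3:]).round(2),e)
    if nm=="all":
        np.save("seat1.npy",x)
E
```

```text
[[213.6, 158.3], [335.4, 149.0], [341.4, 235.8], [218.6, 244.2]] 10404.0
wrist only [0.6351 0.1872 0.1021] [ 4.82 20.57  2.06] 0.05284934267344204
top [[162.8, 117.2], [221.5, 112.6], [227.2, 153.7], [169.5, 158.1]] 2314.0
side [[323.5, 126.1], [351.2, 114.3], [360.4, 131.8], [331.3, 144.3]] 562.5
all [0.6347 0.1877 0.1036] [ 4.12 20.56  0.19] 0.8419516710525273
w+side [0.6339 0.1883 0.1044] [ 4.04 20.81 -0.07] 0.7704635854252204
w+top [0.6359 0.187  0.1009] [ 4.66 20.1   1.66] 0.4350285303409815
top+side [0.6337 0.1846 0.1085] [ 3.32 21.04 -1.16] 0.7233224557665051
```

Call:
move_arm(targets=[[-0.007,-0.004,0.022,0,0,0,0.085],[-0.02,-0.01,0.065,0,0,0,0.085],[-0.03,-0.015,0.09,0,0,0,0.085],[-0.03,-0.015,0.09,0,0,0,0.085],[-0.03,-0.015,0.09,0,0,0,0.085]])

```text
time: 2.5
position: [0.6378, 0.2303, 0.2307]
eef_rot: [[-1.0, -0.0, -0.0], [-0.0, 1.0, 0.0], [0.0, 0.0, -1.0]]
contact_force: [-0.2, 0.7, 0.5]
opening: 0.0849
gripper_force: 0.0
```

Run:
```python
import pickle
from plant import r
from h import *
d=r.get_image("wrist");pickle.dump(d,open("w2.pkl","wb"));s=r.sense();print(s["position"])
im=d["color"].astype(int);x0=np.load("seat1.npy");p=proj(d,x0[:3])[0];print(p)
R=Ro.from_euler("zyx",[x0[3],-x0[4],x0[5]]).as_matrix()
sd=proj(d,x0[:3]+R@[0,.025,0])[0].astype(int);print(sd,im[sd[1],sd[0]])
m=((im[...,0]<215)|(im[...,2]>212));g,a=sharpquad(m,sd);print(g.round(1).tolist(),a)
xw,R,e=seatpose([(d,g)],x0);print("w2",xw[:3].round(4),np.degrees(xw[3:]).round(2),e)
cv2.imwrite("pics/w2.png",cv2.polylines(d["color"][:,:,::-1].copy(),[g.round().astype(int)],True,(0,0,255),1))
```

```text
[0.63821308 0.23085586 0.23202179]
[277.27472571 194.40267699]
[305 192] [183 142 102]
[[-0.5, -2.1], [639.5, 5.4], [639.5, 399.5], [-0.5, 399.5]] 201539.0
w2 [0.5783 0.2288 0.2858] [-0.31 18.84 -0.41] 15.01849618551081
```

View pics/w2.png

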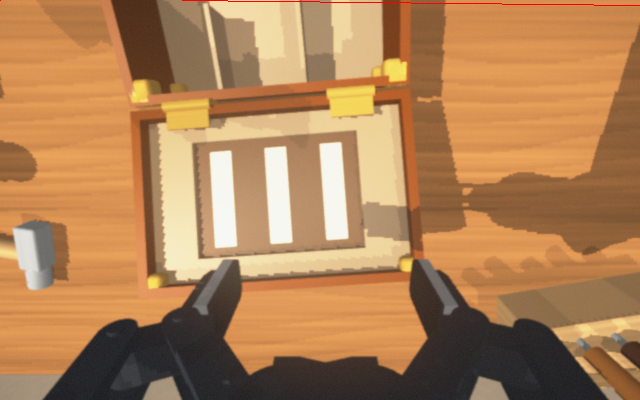

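The recess corners are near (195,145), (355,131), (363,246) and (201,258). The shadow at (380,215) leaks into the mask, so I'll restrict the mask to the recess neighbourhood.

Run:
```python
import pickle
from h import *
x0=np.load("seat1.npy");o=[]
for f,pts,sd in(("w1.pkl",None,(255,200)),("w2.pkl",[(195,145),(355,131),(363,246),(201,258)],(305,192))):
    d=pickle.load(open(f,"rb"));im=d["color"].astype(int);m=((im[...,0]<215)|(im[...,2]>212))
    if pts:
        c=np.mean(pts,0);k=np.zeros(m.shape,np.uint8);cv2.fillConvexPoly(k,(c+(np.array(pts)-c)*1.05).round().astype(int),1);m&=k>0
        m[200:240,364:]=False
    g,a=sharpquad(m,sd);print(g.round(1).tolist(),a);o.append((d,g))
for nm,ob in(("w1",o[:1]),("w2",o[1:]),("both",o)):
    x,R,e=seatpose(ob,x0);print(nm,x[:3].round(4),np.degrees(x[3:]).round(2),e)
# wrist views with no roll
f=lambda y:np.r_[y,0]
C=np.array([[i*.052,j*.074,0] for i in(-1,1) for j in(-1,1)])
def res(y):
    R=Ro.from_euler("zyx",[y[3],-y[4],0]).as_matrix();e=[]
    for d,q in o:
        p=proj(d,C@R.T+y[:3]);e.append((p-q[np.linalg.norm(p[:,None]-q[None],axis=2).argmin(1)]).ravel())
    return np.concatenate(e)
s=least_squares(res,x0[:5]);print("noroll",s.x[:3].round(4),np.degrees(s.x[3:]).round(2),s.fun.round(1))
```

```text
[[213.6, 158.3], [335.4, 149.0], [341.4, 235.8], [218.6, 244.2]] 10404.0
[[191.1, 142.4], [356.2, 129.3], [365.3, 247.6], [197.8, 258.8]] 19316.0
w1 [0.6351 0.1872 0.1021] [ 4.82 20.57  2.06] 0.05284934267337025
w2 [0.6349 0.1872 0.1024] [ 4.88 20.52  2.1 ] 0.05473561474772305
both [0.635  0.1872 0.1023] [ 4.85 20.53  2.08] 0.07756589344416175
noroll [0.6353 0.1877 0.1013] [ 4.19 20.5 ] [-0.3 -0.2  0.1  0.4 -0.   0.1  0.4 -0.4 -0.3 -0.3  0.2  0.9 -0.   0.3
 -0.  -0.7]
```

Run:
```python
from plant import r
from h import *
a=np.radians(67.4);go(r.sense(),[.463,-.2147,.16],frame([0,0,-1],[np.cos(a),np.sin(a),0]))
```

```text
move [0.1757, -0.4455, 0.0711] [0.0017, 0.0015, 0.3953] dist 0.484 deg 22.6
```

Call:
move_arm(targets=[[0.01,-0.03,0,0,0,0.02,0.085],[0.03,-0.075,0,0,0,0.07,0.085],[0.048,-0.12,0,0,0,0.12,0.085],[0.066,-0.165,0,0,0,0.17,0.085],[0.084,-0.21,0,0,0,0.22,0.085],[0.102,-0.255,0.01,0,0,0.27,0.085],[0.12,-0.3,0.02,0,0,0.32,0.085],[0.138,-0.345,0.03,0,0,0.36,0.085]])

```text
time: 3.35
position: [0.5006, -0.116, 0.2028]
eef_rot: [[-0.936, 0.352, 0.006], [0.352, 0.936, 0.0], [-0.005, 0.002, -1.0]]
contact_force: [0.8, -0.9, 0.1]
opening: 0.0851
gripper_force: 0.0
```

Run:
```python
from plant import r
from h import *
a=np.radians(67.4);go(r.sense(),[.463,-.2147,.16],frame([0,0,-1],[np.cos(a),np.sin(a),0]))
```

```text
move [0.0006, -0.1057, 0.0425] [0.0024, 0.0052, 0.0343] dist 0.114 deg 2.0
```

Call:
move_arm(targets=[[0,-0.04,0.015,0,0,0.017,0.085],[0,-0.08,0.03,0,0,0.035,0.085],[0,-0.106,0.042,0,0,0.035,0.085],[0,-0.106,0.042,0,0,0.035,0.085],[0,-0.106,0.042,0,0,0.035,0.085],[0,-0.106,0.042,0,0,0.035,0.085]])

```text
time: 3.95
position: [0.4643, -0.2131, 0.1598]
eef_rot: [[-0.924, 0.382, 0.003], [0.382, 0.924, 0.0], [-0.003, 0.001, -1.0]]
contact_force: [1.4, 0.7, -0.6]
opening: 0.085
gripper_force: 0.0
```

Run:
```python
from plant import r
from h import *
d=r.get_image("wrist");s=r.sense();im=d["color"].astype(int);print(s["position"],s["contact_force"])
cv2.imwrite("pics/w3.png",d["color"][:,:,::-1])
red=(im[...,0]>150)&(im[...,1]<90)&(im[...,2]<90)
for c in blobs(red,100):
    m=c.reshape(-1,2).mean(0);q=cv2.boxPoints(cv2.minAreaRect(c));P=ray(d,q,.059);
    e=P-np.roll(P,1,0);k=np.linalg.norm(e,axis=1);v=e[k.argmax()];print(m,q.round(0).tolist(),P.mean(0).round(4),k.round(3),np.degrees(np.arctan2(v[1],v[0])))
hsv=cv2.cvtColor(d["color"],cv2.COLOR_RGB2HSV).astype(int)
```

```text
[ 0.46422276 -0.21304318  0.15957936] [-0.40377286  0.16054141 -0.07966504]
[323.48888889 200.55555556] [[314.0, 163.0], [333.0, 163.0], [333.0, 239.0], [314.0, 239.0]] [ 0.4599 -0.2128  0.059 ] [0.064 0.014 0.064 0.016] -21.936360396451047
[213.18867925   3.5       ] [[187.0, 0.0], [235.0, 0.0], [235.0, 12.0], [187.0, 12.0]] [ 0.3077 -0.2284  0.059 ] [0.007 0.031 0.007 0.031] -112.40188520258377
```

View pics/w3.png

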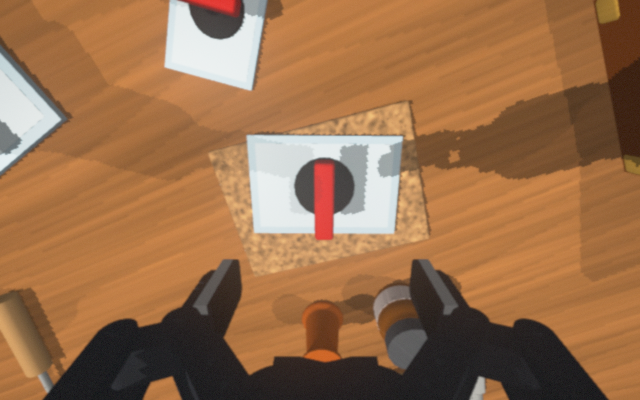

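Bar is at (323,200), running vertically between the fingers, with the glass corners near (247,136), (403,136), (396,234) and (254,234). Descend to grasp height.

Run:
```python
from plant import r
from h import *
d=r.get_image("wrist");P=ray(d,[(247,136),(403,136),(396,234),(254,234)],.010);c=P.mean(0)
print(c.round(4),np.linalg.norm(np.diff(P,axis=0),axis=1).round(4))
a=np.radians(67.6);go(r.sense(),[c[0],c[1],.05],frame([0,0,-1],[np.cos(a),np.sin(a),0]))
```

```text
[ 0.4622 -0.2123  0.01  ] [0.1401 0.0968 0.1425]
move [0.0022, -0.0001, 0.1093] [0.0009, 0.0021, -0.0012] dist 0.109 deg 0.1
```

Call:
move_arm(targets=[[0.0,0,0.025,0,0.002,0,0.085],[0.001,0,0.055,0,0.002,0,0.085],[0.002,0,0.08,0,0.002,0,0.085],[0.002,0,0.1,0,0.002,0,0.085],[0.002,0,0.109,0,0.002,0,0.085],[0.002,0,0.109,0,0.002,0,0.06],[0.002,0,0.109,0,0.002,0,0.04],[0.002,0,0.109,0,0.002,0,0.025]], force=50)

```text
time: 4.85
position: [0.4618, -0.2138, 0.0504]
eef_rot: [[-0.923, 0.384, 0.0], [0.384, 0.923, 0.0], [-0.0, 0.0, -1.0]]
contact_force: [-0.8, 0.7, -0.4]
opening: 0.0435
gripper_force: 0.0
```

Call:
move_arm(targets=[[0,0,0,0,0,0,0.018],[0,0,0,0,0,0,0.012],[0,0,0,0,0,0,0.005],[0,0,0,0,0,0,0.005],[0,0,0,0,0,0,0.005]], force=50)

```text
time: 5.35
position: [0.4614, -0.2137, 0.0503]
eef_rot: [[-0.923, 0.385, -0.0], [0.385, 0.923, 0.001], [0.001, 0.0, -1.0]]
contact_force: [-1.3, 0.9, 5.4]
opening: 0.016
gripper_force: 48.7
```

Call:
move_arm(targets=[[0,0,0,0,0,0,0.005],[0,0,-0.008,0,0,0,0.005],[0,0,-0.03,0,0,0,0.005],[0,0,-0.065,0,0,0,0.005],[0,0,-0.105,0,0,0,0.005],[0,0,-0.145,0,0,0,0.005],[0,0,-0.17,0,0,0,0.005],[0,0,-0.18,0,0,0,0.005]], force=90)

```text
time: 6.15
position: [0.4621, -0.2142, 0.2323]
eef_rot: [[-0.923, 0.385, 0.003], [0.385, 0.923, -0.0], [-0.003, 0.001, -1.0]]
contact_force: [0.6, -0.4, -2.1]
opening: 0.0148
gripper_force: 88.1
```

```bash
cat >> h.py <<'E'
SEAT=np.array([.6367,.1875,.0973]);SR=Ro.from_euler("zyx",[np.radians(4.4),-np.radians(20.5),0]).as_matrix()
TOOL=np.c_[-SR[:,0],SR[:,1],-SR[:,2]]
def above(h,dx=0,dy=0): return SEAT+SR@[dx,dy,.044+h]
E
python3 - <<'E'
from plant import r
from h import *
s=r.sense();print(s["position"],s["contact_force"],s["opening"],s["qpos"]);print(above(.07),above(0))
go(s,above(.07),TOOL)
E
```

```text
[ 0.46208109 -0.21419053  0.23231555] [ 0.56687487 -0.41226009 -2.14047719] 0.014834210717869606 [  4.72756454  14.3583229   19.1576447  113.52819961  -5.92170362
  52.85990819  94.26444512]
[0.59677636 0.1875     0.20408063] [0.62129088 0.1875     0.13851358]
move [0.0303, 0.4226, 0.0285] [-0.0571, -0.3535, -0.4668] dist 0.425 deg 33.7
```

```bash
sed -i 's/from_euler("zyx",\[x\[3\],-x\[4\],x\[5\]\])/from_euler("ZYX",[x[3],-x[4],x[5]])/' h.py
python3 - <<'E'
import pickle
from h import *
x0=np.load("seat1.npy");o=[]
for f,pts,sd in(("w1.pkl",None,(255,200)),("w2.pkl",[(195,145),(355,131),(363,246),(201,258)],(305,192))):
    d=pickle.load(open(f,"rb"));im=d["color"].astype(int);m=((im[...,0]<215)|(im[...,2]>212))
    if pts:
        c=np.mean(pts,0);k=np.zeros(m.shape,np.uint8);cv2.fillConvexPoly(k,(c+(np.array(pts)-c)*1.05).round().astype(int),1);m&=k>0
        m[200:240,364:]=False
    g,a=sharpquad(m,sd);o.append((d,g))
for ob in(o[:1],o[1:],o):
    x,R,e=seatpose(ob,x0);print(x[:3].round(4),np.degrees(x[3:]).round(2),e,(x[:3]-.005*R[:,2]).round(4))
E
```

```text
[0.6351 0.1872 0.1021] [ 4.37 20.66  0.39] 0.05284934267339367 [0.6368 0.1874 0.0974]
[0.6349 0.1872 0.1024] [ 4.42 20.62  0.41] 0.05473561474766436 [0.6367 0.1873 0.0977]
[0.635  0.1872 0.1023] [ 4.4  20.62  0.4 ] 0.07756589344417349 [0.6367 0.1874 0.0976]
```

```bash
sed -i 's/^SEAT=.*/SEAT=np.array([.6367,.1874,.0976]);SR=Ro.from_euler("ZYX",np.radians([4.4,-20.6,.2])).as_matrix()/' h.py
python3 - <<'E'
from plant import r
from h import *
s=r.sense();print(above(.07),above(0))
go(s,above(.07),TOOL)
E
```

```text
[0.59673904 0.18392606 0.20431014] [0.62127647 0.18605918 0.13878637]
move [0.029, 0.4193, 0.0283] [-0.0881, -0.349, -0.4673] dist 0.421 deg 33.8
```

Call:
move_arm(targets=[[0.001,0.02,0,-0.004,-0.017,-0.023,0.005],[0.004,0.06,0.0,-0.012,-0.05,-0.067,0.005],[0.007,0.1,0.0,-0.021,-0.083,-0.111,0.005],[0.01,0.14,0.0,-0.029,-0.117,-0.156,0.005],[0.012,0.18,0.0,-0.038,-0.15,-0.2,0.005],[0.015,0.22,0.0,-0.046,-0.183,-0.245,0.005],[0.018,0.26,0.0,-0.055,-0.216,-0.29,0.005],[0.021,0.3,0.0,-0.063,-0.25,-0.334,0.005]])

```text
time: 6.95
position: [0.5558, 0.074, 0.2273]
eef_rot: [[-0.967, 0.053, 0.25], [0.056, 0.998, 0.007], [-0.249, 0.021, -0.968]]
contact_force: [0.8, -0.2, -2.2]
opening: 0.0145
gripper_force: 88.1
```

Run:
```python
from plant import r
from h import *
go(r.sense(),above(.07),TOOL)
```

```text
move [-0.0277, 0.1114, 0.0332] [-0.023, -0.1061, -0.1302] dist 0.12 deg 9.7
```

Call:
move_arm(targets=[[-0.009,0.035,0.01,-0.007,-0.035,-0.043,0.005],[-0.018,0.07,0.02,-0.015,-0.07,-0.086,0.005],[-0.025,0.1,0.03,-0.021,-0.095,-0.117,0.005],[-0.028,0.11,0.033,-0.023,-0.106,-0.13,0.005],[-0.028,0.11,0.033,-0.023,-0.106,-0.13,0.005],[-0.028,0.11,0.033,-0.023,-0.106,-0.13,0.005],[-0.028,0.11,0.033,-0.023,-0.106,-0.13,0.005]])

```text
time: 7.65
position: [0.5986, 0.1778, 0.2066]
eef_rot: [[-0.933, -0.072, 0.352], [-0.066, 0.997, 0.028], [-0.353, 0.003, -0.936]]
contact_force: [0.1, -0.3, -1.7]
opening: 0.0146
gripper_force: 88.2
```

Run:
```python
from plant import r
from h import *
s=r.sense();go(s,above(.07),TOOL);print(s["contact_force"],s["ft_torque"])
for n in("wrist","side"):
    d=r.get_image(n);im=d["color"][:,:,::-1].copy()
    if n=="side": 
        for dx,dy in((1,1),(1,-1),(-1,-1),(-1,1)): 
            p=proj(d,SEAT+SR@[dx*.052,dy*.074,.005])[0].round().astype(int);print(p)
        im=cv2.resize(im[75:175,270:430],(800,500),interpolation=cv2.INTER_CUBIC)
    cv2.imwrite(f"pics/{n}4.png",im)
```

```text
move [0.0021, 0.0063, 0.0017] [-0.0028, 0.0014, -0.0056] dist 0.007 deg 0.4
[ 0.11728591 -0.34164252 -1.71827355] [-0.10541492  0.54675983  0.00462595]
[351 114]
[363 134]
[333 146]
[324 126]
```

View pics/wrist4.png

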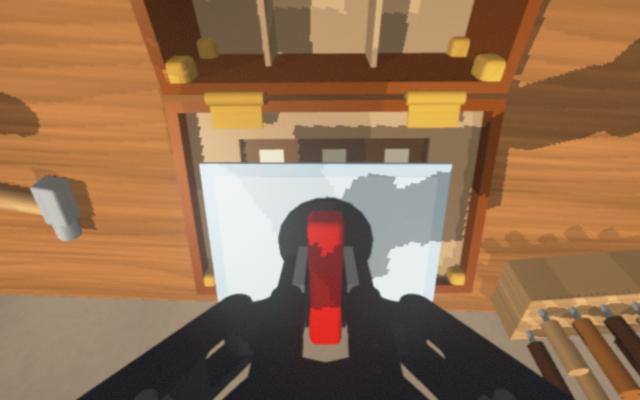

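The mirror is held above the recess, with its near glass edge running from (199,164) to (452,164). Next I'll measure its offset in the grip.

Run:
```python
from plant import r
from h import *
d=r.get_image("wrist");s=r.sense();E=np.array(s["eef_rot"]);K,R,t=cam(d)
c=E.T@(-R.T@t-s["position"])
for px in([(199,164),(452,164)],[(214,250),(441,250)]):
    v=(E.T@R.T@np.linalg.inv(K)@np.c_[px,[1,1]].T).T
    for z in(.039,.043): print(z,(c+v*((z-c[2])/v[:,2])[:,None]).round(4).tolist())
go(s,above(.07),TOOL);go(s,above(.015),TOOL)
```

```text
0.039 [[0.0492, -0.0701, 0.039], [0.0492, 0.0689, 0.039]]
0.043 [[0.0483, -0.0719, 0.043], [0.0484, 0.0706, 0.043]]
0.039 [[-0.0037, -0.0682, 0.039], [-0.0037, 0.0695, 0.039]]
0.043 [[-0.0059, -0.0699, 0.043], [-0.0059, 0.0713, 0.043]]
move [0.0027, 0.0058, 0.002] [-0.0021, 0.0025, -0.0055] dist 0.007 deg 0.4
move [0.0028, 0.0059, 0.057] [-0.0021, 0.0025, -0.0055] dist 0.057 deg 0.4
```

Call:
move_arm(targets=[[0.001,0.003,0.004,-0.001,0.001,-0.003,0.005],[0.002,0.006,0.012,-0.002,0.002,-0.005,0.005],[0.002,0.006,0.024,-0.002,0.002,-0.005,0.005],[0.002,0.006,0.036,-0.002,0.002,-0.005,0.005],[0.002,0.006,0.047,-0.002,0.002,-0.005,0.005],[0.002,0.006,0.054,-0.002,0.002,-0.005,0.005],[0.002,0.006,0.057,-0.002,0.002,-0.005,0.005],[0.002,0.006,0.057,-0.002,0.002,-0.005,0.005]])

```text
time: 8.6
position: [0.6165, 0.1869, 0.1521]
eef_rot: [[-0.933, -0.079, 0.35], [-0.073, 0.997, 0.031], [-0.351, 0.003, -0.936]]
contact_force: [-0.5, 0.8, -1.4]
opening: 0.0146
gripper_force: 88.2
```

Run:
```python
from plant import r
from h import *
s=r.sense();go(s,above(.0),TOOL);print(s["contact_force"],s["ft_torque"],(SR.T@s["contact_force"]).round(2))
d=r.get_image("wrist");im=d["color"][:,:,::-1].copy();cv2.imwrite("pics/w5.png",im)
```

```text
move [0.0003, -0.0013, 0.0141] [0.0002, -0.0006, 0.0015] dist 0.014 deg 0.1
[-0.49561491  0.79943137 -1.42307832] [-0.01834963  0.56473789 -0.00574979] [-0.91  0.83 -1.18]
```

View pics/w5.png

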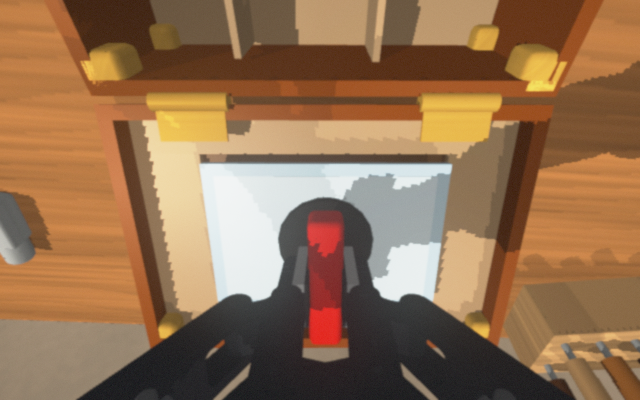

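The mirror's near edge (row 164, columns 201–452) sits over the recess's near edge (row 155, columns 200–449). I'll check it numerically.

Run:
```python
from plant import r
from h import *
d=r.get_image("wrist");s=r.sense();E=np.array(s["eef_rot"]);K,R,t=cam(d);im=d["color"].astype(int)
print(im[146:170:1,300].sum(1).tolist(), im[159,190:212].sum(1).tolist(), im[159,440:460].sum(1).tolist())
c=E.T@(-R.T@t-s["position"])
v=(E.T@R.T@np.linalg.inv(K)@np.c_[[(200,155),(449,155)],[1,1]].T).T
z=.039+.0141;print((c+v*((z-c[2])/v[:,2])[:,None]).round(4).tolist())
```

```text
[504, 507, 508, 506, 505, 507, 478, 362, 264, 244, 239, 238, 244, 235, 245, 255, 313, 429, 592, 640, 647, 646, 648, 647] [623, 621, 619, 616, 614, 598, 584, 577, 571, 516, 406, 319, 289, 273, 268, 260, 267, 262, 273, 328, 382, 398] [196, 175, 176, 184, 199, 225, 237, 271, 315, 333, 336, 342, 341, 340, 337, 342, 334, 335, 343, 334]
[[0.0518, -0.0746, 0.0531], [0.0519, 0.0725, 0.0531]]
```

Call:
move_arm(targets=[[0,0,0.003,0,0,0,0.005],[0,-0.001,0.006,0,0,0,0.005],[0,-0.001,0.008,0,0,0,0.005],[0,-0.001,0.009,0,0,0,0.005],[0,-0.001,0.01,0,0,0,0.005],[0,-0.001,0.01,0,0,0,0.005]])

```text
time: 9.3
position: [0.6202, 0.1864, 0.1432]
eef_rot: [[-0.933, -0.08, 0.351], [-0.073, 0.997, 0.031], [-0.352, 0.003, -0.936]]
contact_force: [-0.7, 0.1, -2.5]
opening: 0.0144
gripper_force: 88.2
```

Call:
move_arm(targets=[[0,0,0.0005,0,0,0,0.005],[0,0,0.001,0,0,0,0.005],[0,0,0.0015,0,0,0,0.005],[0,0,0.002,0,0,0,0.005],[0,0,0.002,0,0,0,0.005]])

```text
time: 9.8
position: [0.6208, 0.1865, 0.1414]
eef_rot: [[-0.933, -0.08, 0.351], [-0.073, 0.997, 0.031], [-0.352, 0.003, -0.936]]
contact_force: [-0.4, 0.2, -2.0]
opening: 0.0145
gripper_force: 88.2
```

```bash
cat > f.py <<'E'
from plant import r
from h import *
s=r.sense();E=np.array(s["eef_rot"])
print("t",s["time"],"seat-frame F",(SR.T@s["contact_force"]).round(2),"tool M",(E.T@s["ft_torque"]).round(3))
go(s,above(0),TOOL)
E
python3 f.py
```

```text
t 9.8 seat-frame F [-1.05  0.18 -1.77] tool M [0.019 0.579 0.011]
move [0.0006, -0.0005, 0.0026] [0.0006, 0.0001, 0.0016] dist 0.003 deg 0.1
```

Call:
move_arm(targets=[[0,0,0.0005,0,0,0,0.005],[0,0,0.001,0,0,0,0.005],[0,0,0.001,0,0,0,0.005]])

```text
time: 10.1
position: [0.6212, 0.1865, 0.1406]
eef_rot: [[-0.933, -0.08, 0.351], [-0.073, 0.997, 0.031], [-0.352, 0.003, -0.936]]
contact_force: [-0.2, -0.8, -2.1]
opening: 0.0144
gripper_force: 88.4
```

Call:
move_arm(targets=[[0,0,0.0005,0,0,0,0.005],[0,0,0.001,0,0,0,0.005],[0,0,0.001,0,0,0,0.005]])

```text
time: 10.4
position: [0.6213, 0.1867, 0.1402]
eef_rot: [[-0.933, -0.08, 0.351], [-0.074, 0.997, 0.031], [-0.352, 0.003, -0.936]]
contact_force: [-5.4, -0.3, 4.4]
opening: 0.0147
gripper_force: 89.7
```

```bash
python3 f.py
```

```text
t 10.4 seat-frame F [-3.49  0.11  6.03] tool M [0.298 0.882 0.034]
move [0.0005, -0.0007, 0.0013] [0.0008, 0.0001, 0.0017] dist 0.002 deg 0.1
```

Contact is about 8 N, biased to the downslope and −y corner. I'll level it compliantly with small turns.

Call:
move_arm(targets=[[0,0,0,0.002,0.002,0,0.005],[0,0,0,0.004,0.004,0,0.005],[0,0,0,0.004,0.004,0,0.005]])

```text
time: 10.7
position: [0.6214, 0.1867, 0.1403]
eef_rot: [[-0.934, -0.078, 0.347], [-0.073, 0.997, 0.027], [-0.348, -0.0, -0.937]]
contact_force: [-5.4, -0.6, 5.3]
opening: 0.0142
gripper_force: 89.6
```

```bash
python3 f.py
```

```text
t 10.7 seat-frame F [-3.21 -0.16  6.86] tool M [0.052 0.863 0.041]
move [0.0007, -0.0007, 0.0014] [-0.0031, -0.0037, 0.0015] dist 0.002 deg 0.3
```

Call:
move_arm(targets=[[0.0003,0,0,0,0.002,0,0.005],[0.0006,0,0,0,0.004,0,0.005],[0.0006,0,0,0,0.004,0,0.005]])

```text
time: 11.0
position: [0.6214, 0.1867, 0.1404]
eef_rot: [[-0.935, -0.078, 0.345], [-0.073, 0.997, 0.027], [-0.346, 0.0, -0.938]]
contact_force: [-4.3, -0.7, 6.0]
opening: 0.0148
gripper_force: 89.5
```

```bash
python3 f.py
```

```text
t 11.0 seat-frame F [-2.   -0.33  7.11] tool M [0.136 0.596 0.003]
move [0.0007, -0.0007, 0.0015] [-0.0028, -0.0063, 0.0013] dist 0.002 deg 0.4
```

Moments are back at baseline with about 9 N of pressing force. I'll verify the seating visually.

Run:
```python
from plant import r
from h import *
d=r.get_image("wrist");w=d["color"][100:300,150:500,::-1];s=r.get_image("side")["color"][100:160,305:385,::-1]
cv2.imwrite("pics/end.png",np.vstack([cv2.resize(w,(525,300),interpolation=cv2.INTER_CUBIC),cv2.resize(s,(525,300),interpolation=cv2.INTER_CUBIC)]))
```

```text
(no output)
```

View pics/end.png

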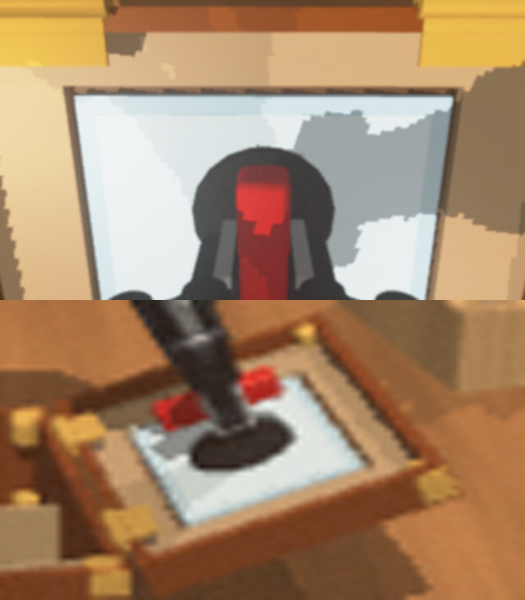

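The glass sits inside the recess with an even dark gap on all visible sides: crop columns 65–75 and 452–460, row 90. Settle briefly and check that the force holds.

Call:
move_arm(targets=[[0,0,0.0001,0.001,0,0,0.005],[0,0,0.0001,0.001,0,0,0.005],[0,0,0.0001,0.001,0,0,0.005],[0,0,0.0001,0.001,0,0,0.005],[0,0,0.0001,0.001,0,0,0.005]])

```text
time: 11.6
position: [0.6214, 0.1868, 0.1404]
eef_rot: [[-0.935, -0.078, 0.345], [-0.073, 0.997, 0.026], [-0.346, -0.001, -0.938]]
contact_force: [-5.6, -0.5, 6.3]
opening: 0.0147
gripper_force: 89.7
```

Run:
```python
from plant import r
from h import *
F=[]
for i in range(4): r.get_image("side");F.append(SR.T@r.sense()["contact_force"])
F=np.array(F);print(F.round(2))
if 5.5<F[:,2].mean()<11 and F[:,2].std()<1: print(r.close_job())
```

```text
[[-3.   -0.99  8.03]
 [-2.34 -0.22  7.17]
 [-2.91 -0.79  7.19]
 [-2.77 -0.58  7.54]]
the job is handed in; nothing more can be done
None
```

I set the mirror in the lid recess and handed the job in at about 12 s, with the gripper still holding the lifter and pressing at a steady 9 N or so; the judge returned no verdict.

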